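# Slide the drip tray home under the skewer rack

## Robot

A 6-joint arm with a two-finger parallel gripper is mounted at the origin on the work surface. World frame = base frame: x ahead of the robot, y to its left, z up, the work surface at z = 0. Lengths are in mm, angles in rad, forces in N, time in s.
With the tool pointing down it reaches from about 350 to 725 mm from the base axis. Payload 4.3 kg.
Tool frame: the origin (TCP) lies at the very end of the fingers, on their centre line; the grasp point (between the pads) lies 19 mm behind it (env.grip_point_offset is the z of the grasp point in the tool frame, in mm); z points along the fingers, y is the line along which they close (so a half turn about z gives the same grasp; the last joint's range is limited). The gripper opens to 85 mm and grips with 20 to 120 N. Pads are 22 mm wide; open, the fingers measure 114 mm over their backs; the gripper's body (76 mm by 85 mm) begins 54 mm behind the grasp point. The pads swing forward as they close: fully open they stand 13 mm farther back than shut.
Start: joints at [-1.33, 0.377, 0.081, 1.274, 0, 1.46], TCP at [197.611, -540.016, 231.329] pointing down, gripper open.
Joint ranges: [-2.72, 2.72], [-0.84, 1.66], [-1.02, 1.22], [-1.77, 2.12], [-1.37, 1.28], [-3.14, 3.14]. Speed limits (rad/s): [2.57, 2.57, 3.14, 3.14, 3.14, 3.14].

## Interface

Orientations are given as [roll, pitch, yaw] about the fixed x, y, z axes, in that order (R = Rz(yaw) Ry(pitch) Rx(roll)).
In Python, from station import env, solver, camera, spotter gives the robot as it stands. The module is installed in compiled form; this text tells all that it offers. Calls block until the motion is done:
- env.movep(position, orientation): joint-space move of the TCP to a pose.
- env.line_to(position, orientation=None, velocity=150): straight line of the TCP; orientation=None keeps the orientation; velocity is the mean speed in mm/s.
- env.move_j(angles): joint-space move.
- env.grip(opening, effort=None): finger opening in mm; effort is the grip in N (None keeps the last); returns when the fingers have stopped.
- env.hold(seconds).
- solver.inverse_kinematics(position, orientation): joint angles nearest the present ones, or None.
- env.sense(): the state.
- camera(name): name is "side" or "top" or "wrist"; returns a dict with "image" (400x640x3 uint8, red, green, blue), "intrinsics" (3x3 intrinsics, pixels), "rvec" (rotation vector, rad) and "tvec" (3), from world to camera coordinates, as OpenCV has them. Camera axes: x right, y down, z forward; pixel columns grow to the right and rows downward; lengths in mm; the calibration is good to about 2 mm. A picture is of the moment at which its call begins. There is no depth.
A pose or a line that the arm cannot do raises env.Unreachable and nothing moves.
- env.job_done(): hands the job in; it is judged then, once.
Trained networks look in a picture, given as the dict that the camera call returned (one of the last four; its "shot" number tells which), for a name from the list of things; names that differ only in an ending like _2 or _b are one class to them, and where a whole thing is asked for, a point or a joint stands for the part that bears it (a point fixed in the world has none). Each returns a list of dicts, best first, with "score" (0 to 1); they miss things now and then, are a little off and sometimes report something else, mostly with a low value. They report only what shows in the picture. A call takes as long as a camera call.
- spotter.outline_of(name, picture): "mask" (400x640 bool, what is visible of it) and "box" ([left, top, right, bottom] as shares, 0 to 1, of the picture: columns of its width, rows of its height, round what is visible of it).
- spotter.place_of(name, picture): "position" ([column, row] as shares, 0 to 1, of the picture: columns of its width, rows of its height: a listed point, or the origin of a listed thing).
The state is a dict: "clock": time; "q": joint angles; "qvel": joint speeds; "tau": joint torques, N m; "eef_pos": TCP position; "tcp_rot": TCP orientation; "contact_force": force on the tool from outside, world axes, zero at the start; "wrist_torque": the same for the moment, N m; "opening": finger opening in mm; "grip_force": force on a finger pad.
Only numpy, scipy, OpenCV 4.12 (cv2) and the standard library are available. Lean on these libraries where they do the work, as an engineer would, in place of code of your own. Each camera call takes 0.05 s, during which the arm holds its last target. There are 200 camera calls.

## Task

Slide the drip tray flat along the shelf, handle trailing, in under the skewers on the chrome rack, keeping it clear of the skewers and the front rod above. Nobody has measured where the back stop is clamped, so feel for it, press the tray gently but distinctly into its rubber buffers, then let go and leave it there; disturb nothing else.

Things in the scene. Friction and masses are not known exactly. Their poses are not given: they have to be found in the camera images.
- tray_mid (a point): Loose drip tray: an open aluminium pan, 160 mm along its x, 200 mm along its y, 22 mm high, walls 3 mm, flat underside, about 0.3 kg (varies). This point is the middle of the pan, 11 mm above its underside. x points away from the handle to the leading edge (80 mm from here), z up.
- tray_handle (a point): Middle of the tray's red handle bar, 16 mm above the tray's underside, 135 mm from tray_mid along the tray's -x. The bar is 12 mm thick along x, 90 mm long along y and 20 mm high (6 to 26 mm above the shelf). Two arms at y = +-40 mm join it to the pan, leaving a gap for a finger, 49 mm from bar to pan and 72 mm wide. Axes as the tray's.
- rack: Fixed chrome skewer rack. Origin on the shelf under its middle, z up; the tray goes in along +x, sliding on the shelf itself. Slotted side plates, teeth up to 48 mm above the shelf. At the back the stop, a cross bar with two sprung rubber buffers, is clamped anywhere in a slot and not measured: its free buffer faces lie at x = +50 to +95 mm, so it is met with tray_mid at x = -30 to +15 mm.
- rack_mouth (a point): Middle of the rack's open mouth, 72 mm from its origin along its -x, 11 mm above the shelf, below the front rod (underside 30 mm above the shelf; skewers' undersides 34 mm). Two guide rails 14 mm high run from 23 mm in front of here to the rack's back, inner faces at y = +-104 mm (4 mm play each side of the tray), with flared lead-ins 30 mm farther out. Axes as the rack's.
- skewer1: Loose steel skewer, 5 mm round, 305 mm long with a ring at one end, lying in the rack's slots across the tray's way, nearest the mouth. Origin at the middle of its shaft, on its axis; y along the shaft. Not to be touched by the tray.
- skewer2: Second skewer from the mouth, the same.
- skewer3: Third skewer from the mouth, the same.
- skewer4: Fourth skewer, farthest from the mouth, the same.
- plate_low: Lower of two stacked navy melamine plates, 230 mm across, 18 mm high. Origin under its centre. Bystander.
- plate_top: Upper navy plate, the same. Bystander.
- cruet: Stoppered glass cruet with a loop handle, 72 mm across, 168 mm high. Origin under its centre. Bystander.
- mill: Dark wooden pepper mill, 56 mm across, 156 mm high. Origin under its centre. Bystander.
- stop_slot (a point): Middle of the back stop's clamping range, 72 mm from the rack's origin along +x, 11 mm above the shelf; NOT the stop itself. The stop's two buffers together give 1 mm for each 5 N and go solid after 5 mm. 5 to 8 N on them, over and above the tray's drag on the shelf (1 to 4 N), is a proper press; under 4 N does not count, over 16 N between tray and rack is a shove that shifts the clamp.
- hook_tip (a point): Tip of the chrome swing-out hook arm that carries the aluminium tongs, 300 mm above the shelf, on a post at the right of the shelf; it swings easily about the post. Bystander.

How it is judged (in metres and radians):
On the way, in this order (a step that is already met when the one before it is completed fails the run):
1. the tray's leading edge is some 30 mm past the front rod, flat on the shelf and square between the guide rails (x of tray_mid in the frame of rack between -0.122 and -0.04 m and y of tray_mid in the frame of rack between -0.01 and 0.01 m and angle between the x axis of tray_mid and the x axis of rack, either way round below 0.12 rad and height (world z) of tray_mid below 0.018 m).
2. the tray is pressed into the buffers of the back stop with at least 4 N (x of tray_mid in the frame of rack above -0.034 m and contact force between tray and rack above 4 N), for 0.15 s.
At the end, for the whole second after the job is handed in: The tray lies still and flat on the shelf between the guide rails, square to the rack within 0.08 rad, its middle from 35 mm short of to 25 mm beyond the rack's middle (so under all four skewers), having been pressed into the back stop with 4 to 16 N (x of tray_mid in the frame of rack between -0.035 and 0.025 m and y of tray_mid in the frame of rack between -0.008 and 0.008 m and angle between the x axis of tray_mid and the x axis of rack, either way round below 0.08 rad and height (world z) of tray_mid below 0.014 m and height (world z) of tray_handle below 0.02 m and linear speed of tray below 0.01 m/s); the robot touches nothing.
It fails at once if the tray is shoved against the rack (stop, rails, front rod) with more than 16 N (contact force between tray and rack above 16 N).
It fails at once if the tray touches a skewer (contact force between tray and skewer1 above 0.2 N or contact force between tray and skewer2 above 0.2 N or contact force between tray and skewer3 above 0.2 N or contact force between tray and skewer4 above 0.2 N).
It fails at once if a skewer is shifted by more than 10 mm (distance of any of skewer1, skewer2, skewer3, skewer4 from where it was at the start of the episode above 0.01 m).
It fails at once if plates, cruet or mill are moved by more than 15 mm (distance of any of plate_low, plate_top, cruet, mill from where it was at the start of the episode above 0.015 m).
It fails at once if the hook arm with the tongs is swung by more than 20 mm at its tip (distance of hook_tip from where it was at the start of the episode above 0.02 m).
It also fails if it takes over 72 s, if anything falls off the work surface, if the arm or the gripper's body presses on something with over 40 N, if the wrist force passes 120 N, or if a joint passes its speed limit or range.

## Working session

There is one attempt and no reset: what is moved stays moved. The work goes in short steps, each a Python script; the robot and the scene stay as the last script left them, time stands still between calls to the robot, and variables do not carry over. Pictures are saved under pics/ and viewed, at most 10 in all, crops included, and the job is handed in when it is done.

```bash
mkdir -p pics; cat > h.py <<'E'
import numpy as np, cv2
from station import env, solver, camera, spotter
def ray(pic,share):
    R=cv2.Rodrigues(np.array(pic["rvec"],float))[0]; t=np.array(pic["tvec"],float).ravel()
    K=np.array(pic["intrinsics"]); 
    d=R.T@np.linalg.inv(K)@np.array([share[0]*640,share[1]*400,1]); return -R.T@t,d
def onz(pic,share,z):
    o,d=ray(pic,share); return o+d*(z-o[2])/d[2]
def save(pic,n): cv2.imwrite("pics/"+n+".png",pic["image"][:,:,::-1])
E
python3 - <<'E'
from h import *
Z=dict(tray_mid=11,tray_handle=16,rack=0,rack_mouth=11,stop_slot=11,skewer1=36,skewer4=36,plate_low=0,cruet=0,mill=0,hook_tip=300)
ims=[]
for c in("top","side"):
    p=camera(c); save(p,c+"0")
    for n,z in Z.items():
        for r in spotter.place_of(n,p)[:2]:
            print(c,n,round(r["score"],2),np.round(np.array(r["position"])*[640,400]),onz(p,r["position"],z).round(1))
s=env.sense();print(s["clock"],s["tcp_rot"],s["contact_force"],s["opening"])
E
```

```text
top tray_mid 0.84 [265. 240.] [543.9 174.9  11. ]
top tray_handle 0.95 [225. 233.] [561.5 301.   16. ]
top rack 0.54 [265. 240.] [543.4 176.4   0. ]
top rack_mouth 0.93 [342. 247.] [525.  -70.8  11. ]
top rack_mouth 0.57 [353. 242.] [ 539.4 -107.6   11. ]
top stop_slot 0.75 [386. 240.] [ 550.1 -212.5   11. ]
top skewer1 0.75 [362. 239.] [ 548.4 -132.6   36. ]
top skewer1 0.59 [350. 242.] [537.5 -95.4  36. ]
top skewer4 0.75 [362. 239.] [ 548.4 -132.6   36. ]
top skewer4 0.59 [350. 242.] [537.5 -95.4  36. ]
top cruet 0.68 [264. 175.] [756.1 185.9   0. ]
top mill 0.74 [306. 168.] [780.5  47.1   0. ]
top hook_tip 0.73 [479. 223.] [ 575.5 -418.7  300. ]
side tray_mid 0.7 [336. 273.] [535.1 172.8  11. ]
side tray_mid 0.46 [321. 307.] [558.1 317.2  11. ]
side tray_handle 0.79 [322. 308.] [556.4 322.4  16. ]
side tray_handle 0.52 [345. 209.] [ 561.2 -145.3   16. ]
side rack 0.92 [350. 214.] [ 535.5 -139.4    0. ]
side rack_mouth 0.66 [351. 220.] [524.4 -94.7  11. ]
side stop_slot 0.69 [346. 196.] [ 568.2 -229.    11. ]
side skewer1 0.66 [352. 202.] [ 537.  -175.2   36. ]
side skewer1 0.52 [347. 200.] [ 560.7 -181.9   36. ]
side skewer4 0.66 [352. 202.] [ 537.  -175.2   36. ]
side skewer4 0.52 [347. 200.] [ 560.7 -181.9   36. ]
side cruet 0.78 [271. 268.] [772.  194.9   0. ]
side cruet 0.4 [352. 223.] [519.9 -89.3   0. ]
side mill 0.86 [278. 239.] [788.5  59.1   0. ]
side mill 0.55 [274. 269.] [761. 196.   0.]
side hook_tip 0.83 [357. 113.] [ 575.5 -426.2  300. ]
1.2 [3.14150574e+00 4.36397226e-06 3.50848616e-01] [-0.2390932   0.51271135 -0.16170547] 85.42546959926871
```

```bash
python3 - <<'E'
import cv2
i=cv2.imread("pics/top0.png");cv2.imwrite("pics/topc.png",cv2.resize(i[140:320,180:500],(800,450),interpolation=cv2.INTER_CUBIC))
E
```

```text
(no output)
```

View pics/topc.png

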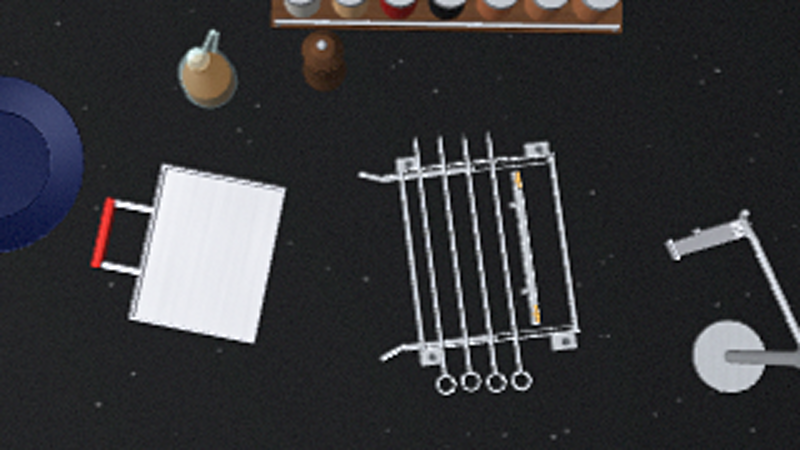

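View pics/side0.png

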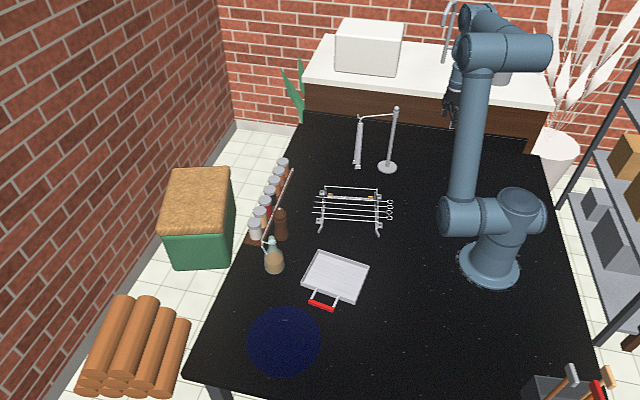

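The top crop shows the tray at about (208,253) with its red handle at (103,232) to the left. The rack is at about (485,250) with its mouth facing left and is yawed about 17° relative to the tray. The hook post base is at about (728,357). In the side view the arm is parked behind the hook post, so I'll retract it before swinging across.

```bash
cat >> h.py <<'E'
def down(yaw): # tool down, closing line (tool y) along world angle yaw-90deg; choose half turn reachable
    return [np.pi,0,yaw]
E
python3 - <<'E'
from h import *
p=camera("top")
def c(x,y,z): return onz(p,[(180+x/2.5)/640,(140+y/2.5)/400],z)[:2].round(1)
print("post",c(728,357,0))
print("tray corners",[c(*a,22) for a in((163,165),(285,187),(255,342),(131,320))])
print("handle",c(103,232,26))
env.line_to([150,-380,300],velocity=250)
env.movep([380,120,330],down(2.97)); 
print(env.sense()["clock"])
env.movep([500,240,300],down(2.97))
p=camera("wrist"); save(p,"w1")
o,_=ray(p,[.5,.5]);print("cam",o)
for n,z in dict(tray_mid=11,tray_handle=16).items():
    for r in spotter.place_of(n,p)[:2]: print(n,round(r["score"],2),np.round(np.array(r["position"])*[640,400]),onz(p,r["position"],z).round(1))
env.movep([520,0,330],down(3.0))
p=camera("wrist"); save(p,"w2")
o,_=ray(p,[.5,.5]);print("cam",o)
for n,z in dict(rack=0,rack_mouth=11,stop_slot=11,skewer1=36).items():
    for r in spotter.place_of(n,p)[:4]: print(n,round(r["score"],2),np.round(np.array(r["position"])*[640,400]),onz(p,r["position"],z).round(1))
s=env.sense();print(s["clock"],s["q"],s["contact_force"])
w=[cv2.imread(f"pics/w{i}.png") for i in(1,2)]
cv2.imwrite("pics/w12.png",np.vstack([cv2.resize(x,(480,300),interpolation=cv2.INTER_AREA) for x in w]))
E
```

```text
post [ 419.2 -482.5]
tray corners [array([649.3, 239.8]), array([623.6,  82.7]), array([427.3, 115.5]), array([451.9, 272.3])]
handle [561.7 311.9]
4.1083
cam [433.93075989 249.88469515 442.54885795]
tray_mid 0.87 [282. 190.] [535.9 182.1  11. ]
tray_mid 0.69 [ 19. 249.] [ 556.  -191.5   11. ]
tray_handle 0.89 [385. 195.] [563.7 313.3  16. ]
cam [453.66606198   9.28036442 472.57355312]
rack_mouth 0.9 [266. 167.] [529.7 -75.5  11. ]
rack_mouth 0.65 [179. 192.] [ 547.8 -203.    11. ]
stop_slot 0.89 [166. 197.] [ 553.2 -223.2   11. ]
skewer1 0.95 [180. 193.] [ 544.9 -191.1   36. ]
skewer1 0.83 [245. 184.] [ 544.7 -103.1   36. ]
skewer1 0.82 [199. 191.] [ 545.4 -165.6   36. ]
skewer1 0.78 [225. 187.] [ 545.  -130.6   36. ]
6.1917 [-1.19812551e-01  2.59487340e-01  1.68778371e-01  1.48049776e+00
  1.24160207e-04  1.96880671e-02] [-0.18656328 -0.55928926  0.48587003]
```

View pics/w12.png

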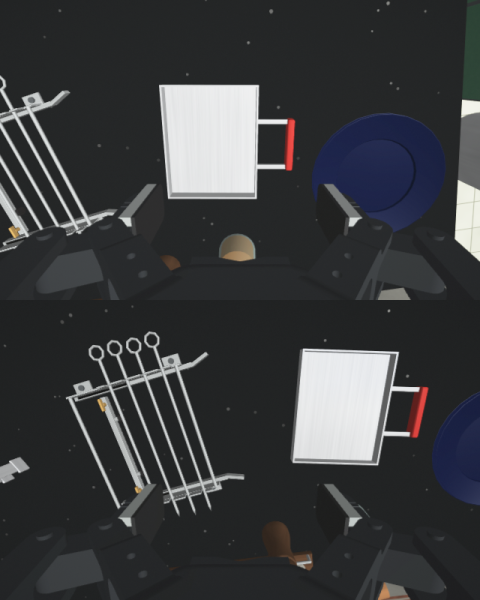

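The upper wrist view shows the tray with its handle bar at the right, about (291,145), and the lower view shows the rack with all four skewers and the stop. Next I'll grip the bar and zoom in on the rack to pin down its axis.

```bash
python3 - <<'E'
from h import *
i=cv2.imread("pics/w2.png");cv2.imwrite("pics/w2c.png",cv2.resize(i[30:290,80:340],(600,600),interpolation=cv2.INTER_CUBIC))
yaw=np.radians(-99.8+90+180)
u=np.array([np.cos(yaw-np.pi/2-np.pi),np.sin(yaw-np.pi/2-np.pi)])
h=np.array([563,312.5])
env.grip(46,20)
env.movep([*h,120],down(yaw))
env.line_to([*h,4],velocity=80)
a=env.sense()
env.grip(0,40)
b=env.sense()
print(a["eef_pos"],a["contact_force"],b["clock"],b["opening"],b["grip_force"],b["contact_force"],b["wrist_torque"],b["eef_pos"])
p=camera("top");save(p,"t1")
for n,z in dict(tray_mid=11,tray_handle=16).items():
    for r in spotter.place_of(n,p)[:1]: print(n,r["score"],onz(p,r["position"],z).round(1))
E
```

```text
[563.52922293 312.75140245   4.65639194] [ 0.07422184 -0.04658383 -0.48202814] 10.0833 11.034298476264434 43.85474681854248 [-0.78695285  1.24658507  3.12173481] [ 0.12228602  0.18138976 -0.07898785] [563.26867289 312.80210702   4.50409197]
tray_mid 0.61 [531.6 183.7  11. ]
tray_handle 0.65 [560.1 294.6  16. ]
```

View pics/w2c.png

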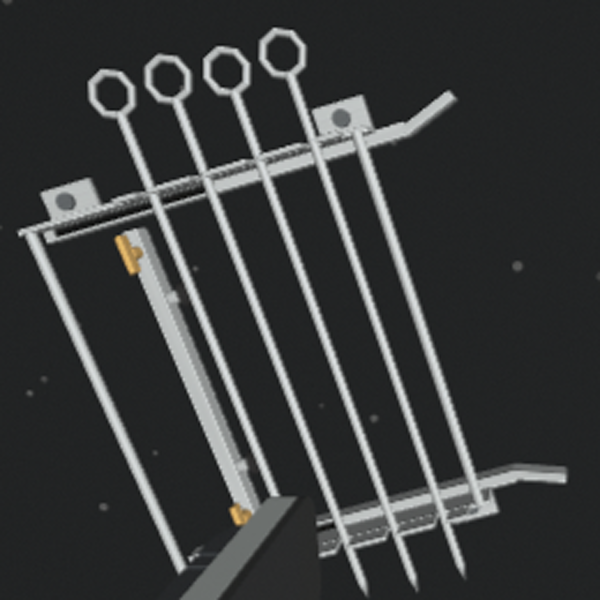

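The crop shows the front rod from (358,130) to (483,505), and the rail bends at about (410,133) and (515,469). Skewer 1 runs from its ring at (283,53) to its tip at (463,577). I'll turn these into the rack frame.

```bash
python3 - <<'E'
from h import *
from scipy.spatial.transform import Rotation as Ro
p=camera("wrist"); save(p,"w3"); s=env.sense()
def T(R,t): M=np.eye(4);M[:3,:3]=R;M[:3,3]=t;return M
C=T(cv2.Rodrigues(np.array(p["rvec"],float))[0],np.array(p["tvec"],float).ravel())
print(s["tcp_rot"])
W=T(Ro.from_euler("xyz",s["tcp_rot"]).as_matrix(),s["eef_pos"])
C2=(C@W)@np.linalg.inv(T(Ro.from_euler("xyz",[np.pi,0,3.0]).as_matrix(),[520,0,330]))
q=dict(intrinsics=p["intrinsics"],rvec=cv2.Rodrigues(C2[:3,:3])[0],tvec=C2[:3,3])
print("cam",ray(q,[.5,.5])[0])
f=lambda x,y,z: onz(q,[(80+x/2.3077)/640,(30+y/2.3077)/400],z)[:2]
def an(a,b,n):
    d=a-b; print(n,a.round(1),b.round(1),"mid",((a+b)/2).round(1),"len",np.linalg.norm(d).round(1),"yaw",np.degrees(np.arctan2(d[1],d[0])).round(2))
an(f(483,505,33),f(358,130,33),"rod")
an(f(515,469,14),f(410,133,14),"bends")
an(f(463,577,36.5),f(283,53,36.5),"sk1")
an(f(416,587,36.5),f(227,71,36.5),"sk2")
an(f(366,594,36.5),f(168,79,36.5),"sk3")
an(f(238,505,20),f(132,238,20),"stop bar")
# top camera same features
t=camera("top"); g=lambda x,y,z: onz(t,[(180+x/2.5)/640,(140+y/2.5)/400],z)[:2]
an(g(403,175,33),g(422,350,33),"rod top")
an(g(385,180,14),g(405,346,14),"bends top")
an(g(416,138,36),g(446,384,36),"sk1 top")
i=cv2.imread("pics/t1.png");cv2.imwrite("pics/t1c.png",cv2.resize(i[170:300,200:330],(600,600),interpolation=cv2.INTER_CUBIC))
E
```

```text
[3.14083484e+00 6.68999087e-04 2.97061143e+00]
cam [453.89713305   8.730047   472.43104376]
rod [645.5 -61.6] [421.8 -92.2] mid [533.7 -76.9] len 225.8 yaw 7.77
bends [632.5 -40.9] [426.1 -68.1] mid [529.3 -54.5] len 208.2 yaw 7.52
sk1 [689.9 -81.2] [ 379.3 -122. ] mid [ 534.6 -101.6] len 313.2 yaw 7.48
sk2 [ 692.6 -111.2] [ 383.8 -152.8] mid [ 538.2 -132. ] len 311.6 yaw 7.67
sk3 [ 693.  -142.9] [ 383.3 -184.2] mid [ 538.1 -163.6] len 312.5 yaw 7.6
stop bar [ 629.7 -215.3] [ 460.4 -234.7] mid [ 545. -225.] len 170.4 yaw 6.54
rod top [640.2 -67.3] [421.2 -93.3] mid [530.7 -80.3] len 220.5 yaw 6.76
bends top [635.8 -45.1] [425.7 -72.9] mid [530.8 -59. ] len 212.0 yaw 7.55
sk1 top [687.6 -83.3] [ 380.2 -123.1] mid [ 533.9 -103.2] len 309.9 yaw 7.39
```

View pics/w3.png

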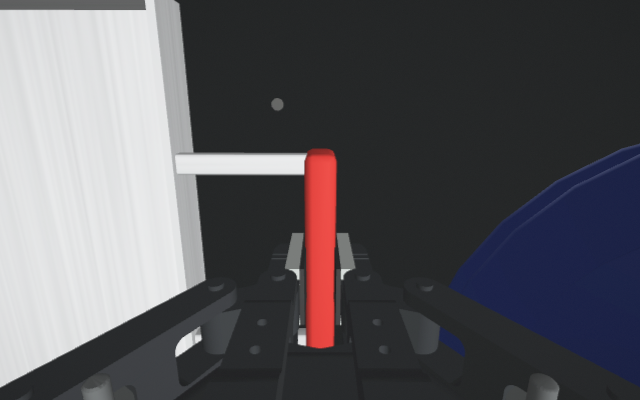

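The wrist view shows the red bar held between the pads, with its far end at (320,152) and near end at (320,346). I'll use those to get the grip's offset along the bar.

```bash
python3 - <<'E'
from h import *
p=camera("wrist")
for z in(26,16):
    a=onz(p,[320/640,153/400],z)[:2];b=onz(p,[320/640,346/400],z)[:2]
    print(z,a,b,(a+b)/2,np.linalg.norm(a-b))
t=camera("top")
r=spotter.outline_of("tray_mid",t)[0]; print(r["score"],r["mask"].sum())
im=t["image"].astype(int); m=(im.min(2)>150); m[:, :225]=0; m[:,305:]=0; m[:190]=0;m[290:]=0
c=max(cv2.findContours(m.astype(np.uint8),0,2)[0],key=cv2.contourArea)
bx=cv2.boxPoints(cv2.minAreaRect(c)); w=np.array([onz(t,[(x+.5)/640,(y+.5)/400],22)[:2] for x,y in bx]); print(w.round(1),w.mean(0))
s=env.sense();print(s["eef_pos"],s["tcp_rot"][2],s["contact_force"])
E
```

```text
26 [515.12099136 320.50677042] [595.21535376 306.74602559] [555.16817256 313.626398  ] 81.26785949705209
16 [516.58577004 320.26816349] [603.3061606  305.36902289] [559.94596532 312.81859319] 87.99096844943682
0.77 3346
[[460.7 316.2]
 [658.9 285.6]
 [621.5  81.7]
 [424.9 115.8]] [541.4975022  199.81502264]
[563.29973507 312.81399531   4.43429005] 2.9706824304262094 [-1.80795266  0.58961044  4.33685193]
```

```bash
cat >> h.py <<'E'
O=np.array([541.9,-150.]); RY=np.radians(-82.45); OFF=2.5
def Rm(a): return np.array([[np.cos(a),-np.sin(a)],[np.sin(a),np.cos(a)]])
def goto(X,Y=0,dyaw=0,z=4,v=50,OFF=OFF):
    a=RY+dyaw; mid=O+Rm(RY)@[X,Y]; t=mid+Rm(a)@[-135,OFF]
    env.line_to([*t,z],down(a+1.5*np.pi),velocity=v)
def F():  # force on tool in rack axes
    s=env.sense(); f=s["contact_force"]; return np.r_[Rm(RY).T@f[:2],f[2]].round(2), s
def tray():
    """tcp -> tray mid in rack"""
    s=env.sense(); return (Rm(RY).T@(s["eef_pos"][:2]-O)+[135,-OFF]).round(2)
E
python3 - <<'E'
from h import *
goto(-225,0)
f,s=F();print(f,s["eef_pos"],s["tcp_rot"],s["clock"],s["wrist_torque"])
p=camera("wrist");save(p,"w4");t=camera("top");save(t,"t4")
i=t["image"][175:300,225:425,::-1]
cv2.imwrite("pics/wt4.png",np.vstack([cv2.resize(i,(480,300),interpolation=cv2.INTER_CUBIC),cv2.resize(p["image"][:,:,::-1],(480,300),interpolation=cv2.INTER_AREA)]))
E
```

```text
[-4.94  2.62  4.16] [497.88614781 207.68126846   4.46850903] [ 3.14049823e+00  1.82413709e-03 -3.00890929e+00] 13.1167 [ 0.83633604 -0.21135178  0.03676564]
```

View pics/wt4.png

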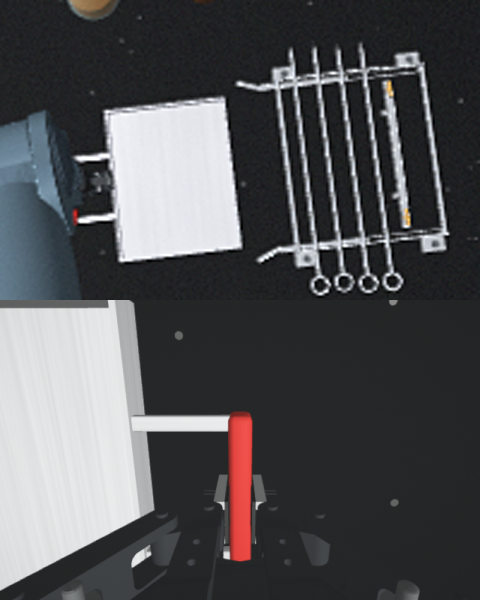

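The top crop shows the tray nearly square to the rack. Its leading corners are at (224,98) and (241,246), and the rail bends at about (265,87) and (283,250). I'll compute the residual alignment from these with edge fits.

```bash
python3 - <<'E'
from h import *
t=camera("top")
g=lambda x,y,z: (Rm(RY).T@(onz(t,[(225+x/2.4)/640,(175+y/2.4)/400],z)[:2]-O)).round(1)
for n,x,y,z in(("TL",105,112,22),("TR",224,98,22),("BR",241,246,22),("BL",121,262,22),("bendT",265,87,14),("bendB",283,250,14),("rodT",276,82,33),("rodB",298,250,33)): print(n,g(x,y,z))
im=t["image"].astype(int); m=(im.min(2)>140).astype(np.uint8); m[:,:272]=0; m[:,328]=0;m[:,328:]=0; m[:210]=0;m[290:]=0
m=cv2.morphologyEx(m,cv2.MORPH_OPEN,np.ones((5,5)))
c=max(cv2.findContours(m,0,1)[0],key=cv2.contourArea)
rc=cv2.minAreaRect(c);print(rc)
w=np.array([Rm(RY).T@(onz(t,[(x+.5)/640,(y+.5)/400],22)[:2]-O) for x,y in cv2.boxPoints(rc)]); print(w.round(1),w.mean(0))
for i in range(4): d=w[i]-w[i-1];print(np.linalg.norm(d).round(1),np.degrees(np.arctan2(d[1],d[0])).round(2))
r=spotter.outline_of("rack",t)
print(tray())
E
```

```text
TL [-302.3   98.9]
TR [-143.2   99.4]
BR [-143.3  -96.3]
BL [-301.1  -99. ]
bendT [-86.9 108.8]
bendB [ -89.1 -107.8]
rodT [-72.5 111.4]
rodB [ -70.6 -109.8]
((296.34375, 249.47955322265625), (62.92864227294922, 50.93131637573242), 83.41805267333984)
[[-304.9   99.3]
 [-142.5   99.4]
 [-142.6  -99. ]
 [-301.9  -98.9]] [-2.22956756e+02  2.00236192e-01]
198.2 90.85
162.3 0.05
198.4 -90.01
159.4 179.97
[-225.35    0.87]
```

```bash
python3 - <<'E'
from h import *
goto(-215,0,z=4.3,v=40); f0,s=F(); print(f0,s["wrist_torque"].round(2))
Y=0.; ok=True
for X in list(range(-195,-130,20))+list(range(-125,-42,8)):
    goto(X,Y,z=4.3,v=45); f,s=F(); d=f-f0
    print(X,Y,f,(s["wrist_torque"]).round(2),tray(),round(s["clock"],1))
    if abs(d[0])>6 or abs(d[1])>7: print("halt");break
    if abs(d[1])>2.5: Y+=0.7*np.sign(d[1])
E
```

```text
[-3.81  0.98  4.93] [ 0.6  -0.09  0.07]
-195 0.0 [-3.64  1.17  5.54] [ 0.73 -0.01  0.  ] [-195.03   -0.43] 14.3
-175 0.0 [-3.29 -0.11  6.26] [ 0.79 -0.   -0.02] [-175.14   -0.5 ] 14.9
-155 0.0 [-4.46  0.65  5.55] [ 0.76  0.01 -0.01] [-155.18   -0.58] 15.5
-135 0.0 [-3.77 -0.27  5.89] [ 0.78 -0.   -0.03] [-135.29   -0.65] 16.1
-125 0.0 [-3.97  0.2   6.37] [ 0.72 -0.03  0.04] [-125.21   -0.7 ] 16.5
-117 0.0 [-4.36  0.21  7.16] [ 0.76 -0.01  0.09] [-117.25   -0.74] 16.8
-109 0.0 [-4.31  0.32  6.49] [ 0.7  -0.06  0.05] [-109.29   -0.69] 17.1
-101 0.0 [-4.94 -0.74  6.74] [ 0.74 -0.02  0.06] [-101.31   -0.73] 17.4
-93 0.0 [-4.54  1.23  7.08] [ 0.75 -0.02  0.03] [-93.37  -0.76] 17.8
-85 0.0 [-4.04  0.73  7.05] [ 0.78 -0.04  0.08] [-85.38  -0.8 ] 18.1
-77 0.0 [-4.3   0.65  6.5 ] [ 0.74 -0.03  0.05] [-77.48  -0.88] 18.4
-69 0.0 [-4.38  0.43  6.96] [ 0.78 -0.03 -0.  ] [-69.51  -0.85] 18.7
-61 0.0 [-5.09 -0.05  6.98] [0.78 0.   0.07] [-61.55  -0.87] 19.1
-53 0.0 [-5.09  1.    6.77] [0.82 0.01 0.08] [-53.61  -0.92] 19.4
-45 0.0 [-6.24 -0.3   6.73] [0.85 0.02 0.06] [-45.65  -0.93] 19.7
```

```bash
cat > press.py <<'E'
from h import *
def avg():
    v=[]
    for _ in range(5): env.hold(0.03); v.append(F()[0])
    return np.mean(v,0)
X=-45.;hist=[]
log=[]
while X<18:
    base=np.median(hist[-12:]) if len(hist)>3 else None
    f=avg(); d=0 if base is None else base-f[0]
    log.append((X,f.round(2).tolist(),round(float(d),2),tray()[0]))
    if d>6.3 or abs(f[1])>7: break
    if d<1.5: hist.append(f[0])
    X+= 1.0 if d<1.5 else (0.4 if d<4.5 else 0.2)
    goto(X,0,z=4.3,v=12)
env.hold(0.4); f=avg(); s=env.sense()
for l in log[:3]+log[-14:]: print(*l)
print("hold",f,base-f[0],tray(),s["clock"],"n",len(log))
E
python3 press.py
```

```text
-45.0 [-4.82, 0.31, 7.3] 0.0 -45.64
-44.0 [-7.09, 0.3, 8.0] 0.0 -45.41
-43.0 [-7.63, 0.37, 8.28] 0.0 -44.58
-29.0 [-8.16, 0.35, 8.87] 0.39 -30.74
-28.0 [-8.07, 0.12, 8.58] 0.16 -29.74
-27.0 [-7.9, 0.13, 8.79] -0.17 -28.75
-26.0 [-7.89, -0.1, 8.59] -0.17 -27.78
-25.0 [-8.14, 0.15, 8.8] 0.08 -26.79
-24.0 [-8.45, 0.02, 8.99] 0.37 -25.8
-23.0 [-8.31, 0.08, 8.71] 0.22 -24.86
-22.0 [-9.58, 0.47, 9.63] 1.49 -24.4
-21.0 [-11.65, 0.26, 9.61] 3.53 -24.07
-20.6 [-12.51, 0.19, 10.3] 4.39 -24.03
-20.200000000000003 [-13.22, 0.41, 9.88] 5.1 -23.83
-20.000000000000004 [-14.18, 0.6, 10.27] 6.06 -23.83
-19.800000000000004 [-14.25, 0.11, 10.79] 6.12 -23.73
-19.600000000000005 [-14.76, 0.03, 10.43] 6.64 -23.72
hold [-14.902   0.128  10.496] 6.779 [-23.72  -1.19] 32.525 n 30
```

```bash
python3 - <<'E'
from h import *
for X in(-20.8,-22,-23): goto(X,0,z=4.5,v=8)
f,s=F();print(f,s["eef_pos"],tray())
env.grip(40); env.hold(.2); f,s=F();print(f,s["eef_pos"],s["opening"])
e=s["eef_pos"]; env.line_to([e[0],e[1],130],velocity=60)
f,s=F();print(f,s["clock"])
env.line_to([400,130,250],velocity=150)
t=camera("top");save(t,"t5");p=camera("side");save(p,"s5")
a=cv2.resize(t["image"][170:310,225:425,::-1],(600,420),interpolation=cv2.INTER_CUBIC);cv2.imwrite("pics/e5.png",a)
for n,z in dict(tray_mid=11,tray_handle=16).items():
    for r in spotter.place_of(n,t)[:2]: print(n,r["score"],(Rm(RY).T@(onz(t,r["position"],z)[:2]-O)).round(1))
E
```

```text
[-5.86  0.41  7.72] [522.34777745   7.53335449   4.41929388] [-23.74  -1.18]
[-0.69 -0.4  -0.34] [523.48026704   6.80985019   4.37535713] 39.97995621840075
[-0.51  0.01  0.2 ] 36.2333
tray_mid 0.57 [52.7  0.7]
tray_handle 0.8 [-154.   -2.]
```

View pics/e5.png

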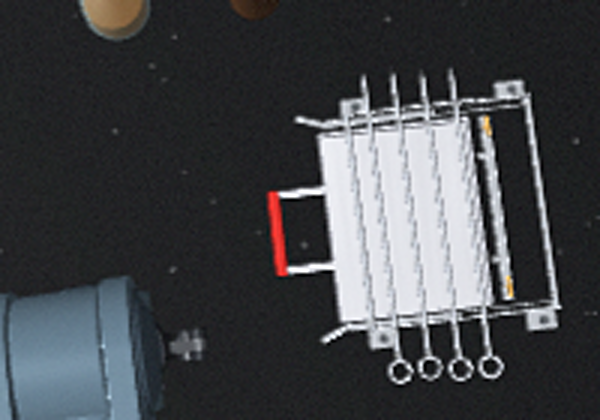

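The tray lies square between the rails with its leading edge at the buffers, about (480,210). The red bar is at (277,233) and the gripper is clear of everything.

```bash
python3 -c "
from h import *
print(env.job_done())"
```

```text
the job is handed in; nothing more can be done
None
```

I slid the tray in flat under the skewers, met the back stop with tray_mid at about x = -25 mm, pressed it to about 6.5 N, let go and handed the job in; the hand-in returned no verdict.

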